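# Clamp a circuit board on the microscope stage

## Task

Put the green circuit board with the black finned heat sink on the stage under the microscope, heat sink towards the robot's side, lying flat on the plate between the yellow lip and the red spring jaw, and centred between the two dark side stops. To get it in, gently press its far edge against the spring jaw, which gives way, and gently lower the near edge behind the lip. Do not knock the microscope, and leave the other things on the bench where they are.

Things in the scene. Friction and masses are not known exactly. Their poses are not given: they have to be found in the camera images.
- board: Loose green board, 120 (its x) x 80 (y) x 5 mm thick, about 0.2 kg; origin at the centre of its underside, z up. Two white connectors at its +x end (top 16 mm above the underside).
- board_sink (a point): Middle of the top of the board's black finned heat sink, board point (-35, 0, 33) mm. Heat sink 44 (x) x 26 (y) x 28 mm tall, stands on the board's upper face; good to grip across its 26 mm width, 27 mm of clear board on either side.
- board_chip (a point): Top of the flat black chip, 30 x 30 mm, at the end away from the heat sink: board point (35, 0, 8) mm.
- stage: Fixed stage, 200 x 190 mm; origin at the centre of its underside on the bench, z up, +x is the far direction (away from the robot). Flat plate top at z = 30 mm. Two dark side stops, 10 mm high above the plate, x = -5 to 45 mm, inner faces at y = +44.5 and -44.5 mm.
- stage_seat (a point): On the plate top, stage point (0, 0, 30) mm: where the centre of the seated board's underside lies.
- stage_lip (a point): Top of the inner face of the yellow lip on the near side, stage point (-60, 0, 35) mm. The lip is 5 mm high above the plate, 70 mm wide in y, 6 mm thick; the seated board's near edge rests against its inner face.
- jaw: Red spring jaw at the stage's far side, 70 mm wide in y, top 18.5 mm above the plate; origin on its flat near face, at plate height. At rest this face is at stage x = 54 mm, 6 mm too near for the board. It slides up to 14 mm in stage +x: about 4 N at first, plus 0.5 N per mm, hard end at 14 mm.
- scope: Fixed stereo microscope; origin and axes coincide with the stage's. White head x = -50 to 80, y = -50 to 50 (knobs to 80), z = 212 to 312 mm; blue eyepieces lean towards the robot to about x = -85, z = 370 mm. No room for a vertical tool at the stage: lean it 25 to 45 degrees, gripper body towards -x. Boom behind at z = 235 mm, column at (210, 220) mm.
- scope_lens (a point): Middle of the underside of the microscope's black ring light (radius 42 mm), scope point (35, 0, 128) mm, 98 mm above the plate.
- spare: Bystander: loose blue board, 110 x 70 mm, steel can 13 mm high; origin at centre of underside.
- flux: Bystander: loose bottle, 44 mm diameter, 110 mm high; origin at centre of underside.
- brush: Bystander: loose brush lying on the bench.
- spool: Bystander: loose steel spool standing on end, 56 mm diameter, 34 mm high; origin at centre of underside.
- mug: Bystander: loose white mug, 80 mm diameter, 90 mm high; origin at centre of underside.
Not all that is in view belongs to the job. Of the things like the board, leave any that is orange or pink; of the rest the larger one is meant.

How it is judged (in metres and radians):
At the end, for the whole second after the job is handed in: The green board lies flat on the stage plate (within 1.8 mm in height and 0.03 rad), clamped between lip and jaw, heat sink on the robot's side: chip within 3 mm of x = 35 mm in the stage frame, and chip and board centre within 3.5 mm of the middle line between the side stops; at rest (x of board_chip in the frame of stage between 0.032 and 0.038 m and y of board_chip in the frame of stage between -0.0035 and 0.0035 m and y of board in the frame of stage between -0.0035 and 0.0035 m and z of board in the frame of stage between 0.028 and 0.0318 m and angle between board's own z axis and vertical below 0.03 rad and linear speed of board below 0.01 m/s); the robot touches nothing.
It fails at once if the board pressed on the spring jaw with more than 30 N (contact force between board and jaw above 30 N).
It fails at once if the board was slammed or dropped on the stage (peak over 150 N) (contact force between board and stage above 150 N).
It fails at once if the robot or the board knocked the microscope (over 4 N) (contact force between any of the arm, the fingers, board and scope above 4 N).
It fails at once if a bystander (spare board, bottle, brush, mug or spool) was moved by more than 20 mm (distance of any of spare, flux, brush, mug, spool from where it was at the start of the episode above 0.02 m).
It also fails if it takes over 56 s, if anything falls off the work surface, if the arm or the gripper's body presses on something with over 40 N, if the wrist force passes 120 N, or if a joint passes its speed limit or range.

## Robot

A 6-joint arm with a two-finger parallel gripper is mounted at the origin on the work surface. World frame = base frame: x ahead of the robot, y to its left, z up, the work surface at z = 0. Lengths are in mm, angles in rad, forces in N, time in s.
With the tool pointing down it reaches from about 250 to 800 mm from the base axis. Payload 3.9 kg.
Tool frame: the origin (TCP) lies midway between the tips of the shut fingers; the grasp point (between the pads) lies 19 mm behind it; z points along the fingers, y is the line along which they close (so a half turn about z gives the same grasp; the last joint's range is limited). The gripper opens to 85 mm and grips with 20 to 120 N. Pads are 22 mm wide; open, the fingers measure 114 mm over their backs; the gripper's body (76 mm by 85 mm) begins 54 mm behind the grasp point. The pads swing forward as they close: fully open they stand 13 mm farther back than shut.
Start: joints at [-1.239, 0.26, -0.138, 1.173, 0, 1.571], TCP at [171.011, -496.357, 231.304] pointing down, gripper open.
Joint ranges: [-2.78, 2.78], [-0.83, 1.72], [-1.28, 1.37], [-1.9, 2.12], [-1.57, 1.48], [-3.14, 3.14]. Speed limits (rad/s): [2.57, 2.57, 3.14, 3.14, 3.14, 3.14].

## Interface

Orientations are given as a rotation vector (axis times angle).
In Python, from plant import bot, snapshot, nets gives the robot as it stands.
- The arm moves only by the shell command python3 -m inch 'ROWS' [FORCE]. ROWS is JSON, a list of rows, each a list of 7 numbers: the turn, a rotation vector about the tool's x, y, z in units of 360 degrees (1.0 is 360 degrees), then the shift along the tool's x, y, z in units of 25 cm (1.0 is 25 cm), then the opening, from -1 (shut) to 1 (fully open). In form: [[ax, ay, az, x, y, z, jaw], ...]. A call has 1 to 12 rows; each row is the pose to reach, as a shift and turn from the pose commanded when the call began, along the tool's axes at that moment, turning the shorter way round; what a row does not reach only later rows make up. A row lasts 1/10 s, in which the tool goes at most 50 mm and 8.59 degrees, less where a joint would pass 70% of its speed; a pose out of reach is approached as far as the arm can. A call with a number of a shift or a turn outside -1 to 1 is refused whole. A call with a gripper value outside its range is refused whole. The fingers move at their own pace and stop on an object; FORCE is the grip in N (left out, the last holds). Time passes only in rows, so rows that repeat a pose let the fingers close. It gives the time, the measured TCP pose, the force, the opening and the grip force at its end, in the units of the state.
- bot.sense(): the state, without advancing time (a new reading comes with each control period).
- snapshot(name): name is "scene" or "top"; returns a dict with "color" (400x640x3 uint8, blue, green, red), "range_z" (400x640 float32, mm along the optical axis (not along the pixel's ray), 0 where there is no reading), "camera_matrix" (3x3 intrinsics, pixels), "k1" (the pictures are not rectified: a ray, as slopes to the right and down, at radius r is drawn at 1 + k1 r^2 times it, then the intrinsics apply), "world_to_cam" (4x4, takes a point from world to camera coordinates). Camera axes: x right, y up, looking along -z (the intrinsics and any distortion apply to the point x, -y, -z); pixel columns grow to the right and rows downward; lengths in mm; the calibration is good to about 2 mm. A picture is of the moment at which its call begins.
- bot.close_job(): hands the job in; it is judged then, once.
Trained networks look in the newest picture that a camera, given by its name, has taken for a name from the list of things; names that differ only in an ending like _2 or _b are one class to them, and where a whole thing is asked for, a point or a joint stands for the part that bears it (a point fixed in the world has none). Each returns a list of dicts, best first, with "p" (0 to 1); they miss things now and then, are a little off and sometimes report something else, mostly with a low value. They report only what shows in the picture. A call takes as long as a camera call. They do not tell look-alikes from the thing itself.
- nets.trace(camera, name): "mask" (400x640 bool, what is visible of it) and "bbox" ([left, top, right, bottom] in pixels, round what is visible of it).
- nets.tip_of(camera, name): "xy" ([column, row] in pixels: a listed point, or the origin of a listed thing).
The state is a dict: "clock": time; "joint_positions": joint angles; "qvel": joint speeds; "joint_torque": joint torques, N m; "position": TCP position; "tcp_rot": TCP orientation; "force": force on the tool from outside, world axes, zero at the start; "moment": the same for the moment, N m; "finger_gap": finger opening in mm; "grasp_force": force on a finger pad.
Only numpy, scipy, OpenCV 4.12 (cv2) and the standard library are available. Lean on these libraries where they do the work, as an engineer would, in place of code of your own. Each camera call takes 0.05 s, during which the arm holds its last target. There are 200 camera calls.

## Working session

There is one attempt and no reset: what is moved stays moved. The work goes in short steps, Python scripts to look and compute and a shell command to move; the robot and the scene stay as the last step left them, time stands still between calls to the robot, and variables do not carry over. Pictures are saved under pics/ and viewed, at most 10 in all, crops included, and the job is handed in when it is done.

```bash
ls; mkdir -p pics; cat > h.py <<'E'
import numpy as np, cv2
from plant import bot, snapshot, nets
from scipy.spatial.transform import Rotation as R
def pix2w(s,uv,z=None,depth=None):
    """pixel -> world, on plane z=const or at depth"""
    K=s["camera_matrix"];u=(np.array(uv,float)-[K[0,2],K[1,2]])/[K[0,0],K[1,1]]
    x=u.copy()
    for _ in range(20): x=u/(1+s["k1"]*(x@x))
    T=np.linalg.inv(s["world_to_cam"]);d=T[:3,:3]@np.array([x[0],-x[1],-1]);o=T[:3,3]
    return o+d*(depth if depth is not None else (z-o[2])/d[2])
def w2pix(s,p):
    K=s["camera_matrix"];c=s["world_to_cam"]@np.r_[p,1];x=np.array([c[0],-c[1]])/-c[2]
    x=x*(1+s["k1"]*(x@x));return x*[K[0,0],K[1,1]]+[K[0,2],K[1,2]]
E
python3 - <<'E'
from h import *
for c in("scene","top"):
    s=snapshot(c);cv2.imwrite(f"pics/{c}0.png",s["color"])
    print(c,np.linalg.inv(s["world_to_cam"])[:3,3].round(),s["k1"])
    for n in("board","spare"):
        for d in nets.trace(c,n): print(n,d["p"],d["bbox"])
    for n,z in(("board_sink",33),("board_chip",8),("board",0),("stage_seat",30),("stage_lip",35),("jaw",30),("stage",0),("scope_lens",128),("flux",0),("mug",0),("spool",0),("spare",0)):
        for d in nets.tip_of(c,n):
            uv=d["xy"];dep=s["range_z"][int(uv[1]),int(uv[0])]
            print(n,round(d["p"],2),np.round(uv,1),"plane",pix2w(s,uv,z=z).round(1),"depth",pix2w(s,uv,depth=dep).round(1))
print(bot.sense())
E
```

```text
pics
scene [ 197. -151. 1161.] -0.026451075179308687
board 0.89 [334.1, 164.7, 365.8, 189.6]
board 0.82 [455.4, 254.9, 504.0, 295.4]
board 0.8 [344.2, 213.3, 375.9, 257.7]
board 0.79 [305.3, 273.1, 337.6, 311.0]
spare 0.89 [401.7, 220.1, 429.4, 259.9]
spare 0.26 [237.4, 158.7, 324.6, 224.5]
board_sink 0.85 [471.5 265.1] plane [ 527.3 -479.5   33. ] depth [ 527.3 -479.5   33.2]
board_sink 0.83 [356.9 167.2] plane [680.6 -96.7  33. ] depth [693.9 -95.2   1.9]
board_sink 0.7 [320.8 283.4] plane [ 334.2 -120.    33. ] depth [ 335.7 -119.7   19.9]
board_sink 0.59 [356.5 240.1] plane [ 478.4 -168.1   33. ] depth [ 481.6 -168.3   20.4]
board_chip 0.79 [321.  298.9] plane [ 299.3 -134.7    8. ] depth [ 299.7 -134.6    3. ]
board_chip 0.79 [492.7 275.7] plane [ 527.7 -548.9    8. ] depth [ 528.6 -549.9    4.9]
board_chip 0.76 [339.9 181.3] plane [631.3 -64.5   8. ] depth [632.  -64.4   6.2]
board_chip 0.64 [361.8 219.6] plane [ 545.9 -162.4    8. ] depth [ 545.9 -162.5    7.7]
board 0.98 [479.5 275.1] plane [ 518.3 -517.     0. ] depth [ 517.9 -516.5    1.5]
board 0.97 [357. 235.] plane [ 501
[... 3116 characters left out ...]
, 'joint_positions': array([-1.23898022e+00,  2.60013794e-01, -1.38099934e-01,  1.17269611e+00,
       -1.58158321e-05,  1.57082310e+00]), 'qvel': array([-9.63689162e-04, -1.88355119e-03, -1.29829852e-03,  1.55609674e-04,
       -3.58906373e-04,  5.22863157e-05]), 'joint_torque': array([-5.81641107e-04, -4.05611873e+01,  2.54230160e+01,  1.18162625e-03,
        1.78541918e-04, -2.69927568e-06]), 'position': array([ 171.01712295, -496.35711471,  231.29709556]), 'tcp_rot': array([-3.09845119e+00, -5.18784453e-01,  2.80079861e-05]), 'force': array([0.49177914, 0.01011648, 0.21629328]), 'moment': array([-0.02972211,  0.02819389, -0.04428513]), 'grasp_force': 0.0, 'finger_gap': 85.50092602013945}
```

```bash
python3 - <<'E'
import cv2
a=cv2.imread("pics/scene0.png");cv2.imwrite("pics/s1.png",cv2.resize(a[140:330,150:530],None,fx=2.1,fy=2.1,interpolation=3))
a=cv2.imread("pics/top0.png");cv2.imwrite("pics/t1.png",cv2.resize(a[120:300,150:510],None,fx=2.2,fy=2.2,interpolation=3))
E
```

```text
(no output)
```

View pics/s1.png

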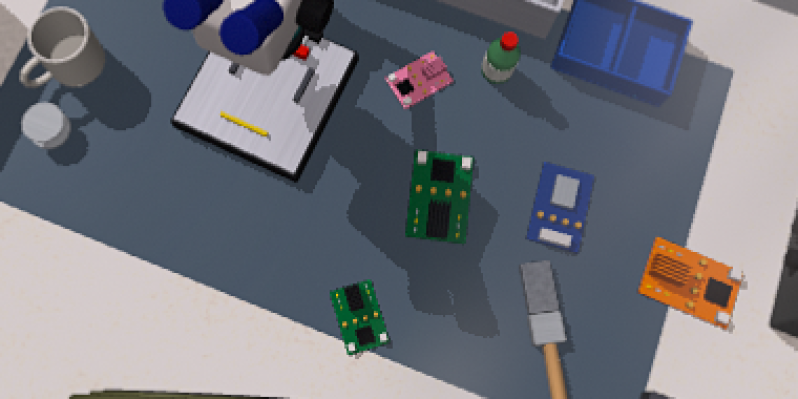

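View pics/t1.png

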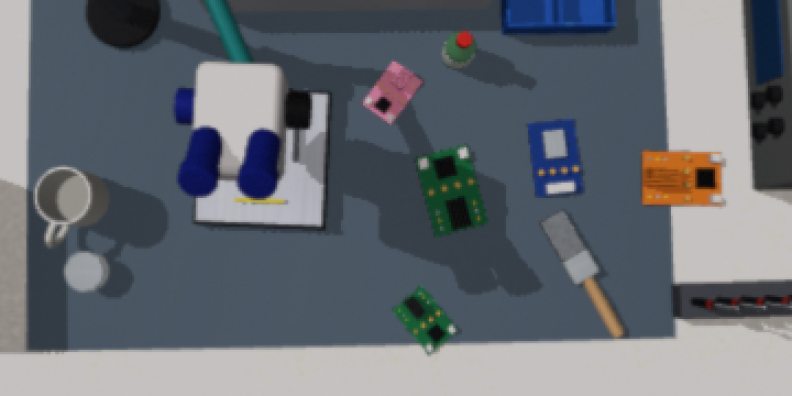

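The target is the larger green board at scene pixel (356,235), sink already towards the robot. The small green, pink and orange ones are decoys. The stage is at about scene (277,182), with the yellow lip near (262,198).

```bash
cat >> h.py <<'E'
def proj(s,m,z): 
    ys,xs=np.nonzero(m);return np.array([pix2w(s,(x,y),z=z)[:2] for x,y in zip(xs,ys)])
E
python3 - <<'E'
from h import *
for c,bb,sb in(("scene",(344,213,376,258),(225,150,330,230)),("top",(335,188,368,225),(235,155,305,226))):
    s=snapshot(c);im=s["color"].astype(int);b,g,r=im[...,0],im[...,1],im[...,2]
    def box(m,bb): o=np.zeros_like(m);o[bb[1]-3:bb[3]+4,bb[0]-3:bb[2]+4]=m[bb[1]-3:bb[3]+4,bb[0]-3:bb[2]+4];return o
    gm=box((g>1.4*r)&(g>1.25*b),bb); P=proj(s,gm,5)
    print(c,"board",gm.sum(),cv2.minAreaRect(P.astype(np.float32)))
    for d in nets.trace(c,"board"):
        if abs(d["bbox"][0]-bb[0])<5: print(" net",cv2.minAreaRect(proj(s,d["mask"],5).astype(np.float32)))
    z=s["range_z"]; 
    sk=box((im.max(2)<60),bb); 
    n,l,st,cc=cv2.connectedComponentsWithStats(sk.astype(np.uint8))
    for i in range(1,n):
        if st[i,4]>15:
            q=proj(s,l==i,0);print(" dark",st[i],[pix2w(s,cc[i],z=h).round(1) for h in(8,33)],cv2.minAreaRect(proj(s,l==i,33).astype(np.float32)))
    ym=box((r>1.6*b)&(g>1.3*b)&(r>120),sb);P=proj(s,ym,35)
    print(" lip",ym.sum(),cv2.minAreaRect(P.astype(np.float32)))
    gray=cv2.cvtColor(s["color"],cv2.COLOR_BGR2GRAY)
    # plate edges: subpixel scan crossing white->dark, near edge (down columns) and right edge (along rows)
    wm=box((gray>135)&(abs(r-b)<40),sb)
    n,l,st,cc=cv2.connectedComponentsWithStats(wm.astype(np.uint8));
    for i in range(1,n):
        if st[i,4]>100: print(" white",st[i])
    cv2.imwrite(f"pics/{c}m.png",wm*255)
    hs=[]
    for n_ in("stage",):
        for d in nets.trace(c,n_)[:1]: 
            Q=proj(s,d["mask"],30);print(" stage net",d["p"],d["bbox"],cv2.minAreaRect(Q.astype(np.float32)))
            cnt=max(cv2.findContours(d["mask"].astype(np.uint8),0,1)[0],key=len)
            ap=cv2.approxPolyDP(cnt,2,True)[:,0]
            for p in ap: print("   ",p,pix2w(s,p,z=30).round(1))
E
```

```text
scene board 800 ((507.5498962402344, -168.15447998046875), (120.14501190185547, 79.91162872314453), 13.745382308959961)
 net ((507.37835693359375, -168.1971435546875), (120.96942901611328, 79.94364166259766), 14.037605285644531)
 dark [355 215  12  12 124] [array([ 541.4, -159.9,    8. ]), array([ 533.9, -159.7,   33. ])] ((534.3982543945312, -159.7432403564453), (31.388256072998047, 30.467130661010742), 19.374040603637695)
 dark [348 234  17  21 211] [array([ 475.1, -176.8,    8. ]), array([ 469.1, -176.2,   33. ])] ((468.22686767578125, -171.64649963378906), (55.67937088012695, 39.47791290283203), 13.282211303710938)
 lip 82 ((561.0453491210938, 105.1658935546875), (69.19801330566406, 136.74432373046875), 86.88693237304688)
 white [298 160  20  24 291]
 white [ 233  165   66   57 2143]
 stage net 0.69 [229.4, 156.5, 321.0, 223.7] ((556.2159423828125, 102.05873107910156), (192.05113220214844, 205.62257385253906), 87.0818862915039)
    [319 165] [647.9   7.6  30. ]
    [303 156] [657.1  61.2  30. ]
    [295 155] [651.4  84.   30. ]
    [292 163] [624.9  82.5  30. ]
    [278 176] [572
[... 1019 characters left out ...]

 white [239 179  58  43 995]
 stage net 0.96 [239.4, 162.3, 300.9, 223.7] ((556.2796020507812, 105.18936920166016), (190.5998077392578, 196.159912109375), 86.84725952148438)
    [299 163] [646.2   7.9  30. ]
    [292 162] [649.7  30.1  30. ]
    [291 177] [601.8  33.9  30. ]
    [280 180] [592.8  68.8  30. ]
    [279 199] [532.5  72.5  30. ]
    [273 209] [501.3  91.7  30. ]
    [264 211] [495.5 120.1  30. ]
    [255 202] [524.3 148.2  30. ]
    [251 202] [524.5 160.8  30. ]
    [238 212] [493.7 201.9  30. ]
    [237 220] [468.6 205.1  30. ]
    [296 223] [456.1  20.1  30. ][ WARN:0@2.614] global loadsave.cpp:1063 imwrite_ Unsupported depth image for selected encoder is fallbacked to CV_8U.
```

```bash
python3 - <<'E'
from h import *
yaw=np.radians(-3);c0=np.array([555,106.]);X=np.array([np.cos(yaw),np.sin(yaw)]);Y=np.array([-X[1],X[0]])
xs=np.arange(120,-120,-.5);ys=np.arange(110,-110,-.5)
rows=[]
for c in("scene","top"):
    s=snapshot(c);out=[]
    for z in(30,40):
        m=np.zeros((len(xs),len(ys),2),np.float32)
        for i,x in enumerate(xs):
            for j,y in enumerate(ys): m[i,j]=w2pix(s,np.r_[c0+x*X+y*Y,z])
        im=cv2.remap(s["color"],m[...,0],m[...,1],cv2.INTER_CUBIC);out.append(im)
        np.save(f"pics/{c}{z}.npy",im)
    rows.append(np.hstack(out))
    g=cv2.cvtColor(out[0],cv2.COLOR_BGR2GRAY).astype(float);g=cv2.GaussianBlur(g,(0,0),2)
    # near edge: x in -115..-80
    def edge(axis,vals,lo,hi):
        r=[]
        for v in vals:
            if axis=="x": j=int((110-v)/.5);a=int((120-hi)/.5);b=int((120-lo)/.5);p=g[a:b,j];t=xs[a:b]
            else: i=int((120-v)/.5);a=int((110-hi)/.5);b=int((110-lo)/.5);p=g[i,a:b];t=ys[a:b]
            w=np.abs(np.gradient(p));k=w.argmax();sl=slice(max(0,k-5),k+6);r.append((v,(t[sl]*w[sl]).sum()/w[sl].sum()))
        r=np.array(r);q=np.polyfit(r[:,0],r[:,1],1);res=r[:,1]-np.polyval(q,r[:,0]);k=abs(res)<2
        q=np.polyfit(r[k,0],r[k,1],1);return q.round(4),k.sum(),len(k)
    print(c,"near",edge("x",np.arange(-85,86,5),-115,-85),"right",edge("y",np.arange(-90,70,5),-110,-80),"left",edge("y",np.arange(-90,-30,5),80,109))
    h=out[0].astype(int);ym=(h[...,2]>1.5*h[...,0])&(h[...,1]>1.3*h[...,0]);ym[:300]=0
    yy,xx=np.nonzero(ym);print("lip@z30 x",(120-.5*yy).min(),(120-.5*yy).max(),"y",(110-.5*xx).min(),(110-.5*xx).max(),"slope",np.polyfit(110-.5*xx,120-.5*yy,1))
o=np.vstack(rows);cv2.imwrite("pics/ortho.png",cv2.resize(o,None,fx=.62,fy=.62,interpolation=cv2.INTER_AREA));print(o.shape)
E
```

```text
scene near (array([ 8.00000e-03, -9.11774e+01]), np.int64(35), 35) right (array([-6.90000e-03, -9.08529e+01]), np.int64(32), 32) left (array([-5.30000e-03,  8.94554e+01]), np.int64(12), 12)
lip@z30 x -100.0 -30.0 y -97.5 85.0 slope [-1.56108166e-02 -5.96348769e+01]
top near (array([ 5.80000e-03, -9.13721e+01]), np.int64(35), 35) right (array([-7.50000e-03, -9.08883e+01]), np.int64(32), 32) left (array([  0.184 , 104.7584]), np.int64(6), 12)
lip@z30 x -62.0 -55.5 y -34.5 35.0 slope [ 6.25248406e-03 -5.89643757e+01]
(960, 880, 3)
```

View pics/ortho.png

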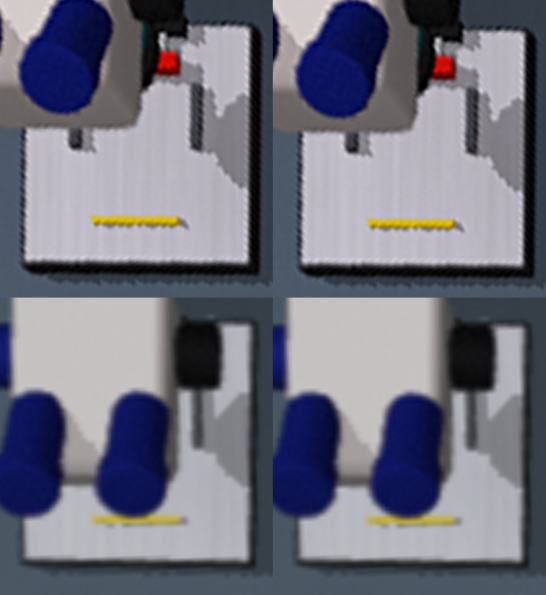

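```bash
cat >> h.py <<'E'
L=np.radians(35)
BOARD=(507.4,-168.2,0,13.7); STAGE=(558.8,105.1,30,-3.41)
def tool(frame,pb,L=L,nose=0):
    """TCP pose for board-frame point pb, board lying at frame (x,y,z,yaw deg), tool leaned L, extra nose-down deg"""
    F=R.from_euler("ZY",[frame[3],nose],degrees=True)
    z=np.array([np.sin(L),0,-np.cos(L)]);y=np.array([0,-1,0.]);M=np.c_[np.cross(y,z),y,z]
    return F.apply(pb)+np.array(frame[:3]),F*R.from_matrix(M)
def rows(p,Rt):
    s=bot.sense();R0=R.from_rotvec(s["tcp_rot"]);d=R0.inv().apply(p-s["position"]);w=(R0.inv()*Rt).as_rotvec()
    print("target",p.round(1),"row",(w/2/np.pi).round(4),(d/250).round(4),"n>=",max(np.linalg.norm(d)/50,np.degrees(np.linalg.norm(w))/8.59).round(1))
G=np.array([-31,0,12.])
E
python3 - <<'E'
from h import *
rows(*tool(BOARD,G+[-20,0,90])); rows(*tool(BOARD,G))
E
```

```text
target [ 457.9 -180.3  102. ] row [-0.0045  0.0972  0.0143] [ 1.4967 -0.8216  0.5172] n>= 8.9
target [ 477.3 -175.5   12. ] row [-0.0045  0.0972  0.0143] [ 1.5763 -0.8142  0.8772] n>= 9.9
```

```bash
python3 -m inch '[[0,0,0,0.2,-0.1,0,0.2],[0,0,0,0.4,-0.2,0,0.2],[-0.001,0.02,0.003,0.6,-0.3,0.1,0.2],[-0.002,0.04,0.006,0.8,-0.4,0.2,0.2],[-0.003,0.06,0.009,0.9,-0.5,0.25,0.2],[-0.003,0.06,0.009,0.9,-0.5,0.25,0.2]]'; python3 - <<'E'
from h import *
rows(*tool(BOARD,G+[-20,0,90]))
E
```

```text
clock: 2.5
position: [339.4, -298.2, 164.6]
tcp_rot: [-3.007, -0.411, -0.572]
force: [-0.7, -0.5, -0.2]
finger_gap: 51.4
grasp_force: 0.0
target [ 457.9 -180.3  102. ] row [-0.0029  0.0374  0.0044] [ 0.45   -0.3263  0.4478] n>= 3.6
```

```bash
python3 -m inch '[[-0.0029,0.0374,0.0044,0.45,-0.326,0.448,0.2],[-0.0029,0.0374,0.0044,0.45,-0.326,0.448,0.2],[-0.0029,0.0374,0.0044,0.45,-0.326,0.448,0.2],[-0.0029,0.0374,0.0044,0.45,-0.326,0.448,0.2],[-0.0029,0.0374,0.0044,0.45,-0.326,0.448,0.2],[-0.0029,0.0374,0.0044,0.45,-0.326,0.448,0.2],[-0.0029,0.0374,0.0044,0.45,-0.326,0.448,0.2]]'; python3 - <<'E'
from h import *
rows(*tool(BOARD,G+[-20,0,90]));rows(*tool(BOARD,G+[0,0,10]))
E
```

```text
clock: 3.2
position: [461.8, -188.5, 106.0]
tcp_rot: [-2.917, -0.356, -0.925]
force: [-0.1, -0.2, -0.4]
finger_gap: 51.4
grasp_force: 0.0
target [ 457.9 -180.3  102. ] row [ 0.0015 -0.0003  0.0011] [-0.0152 -0.0357  0.0086] n>= 0.2
target [ 477.3 -175.5   22. ] row [ 0.0015 -0.0003  0.0011] [-0.1338 -0.0394  0.3163] n>= 1.7
```

```bash
python3 -m inch '[[0.0015,0,0.001,-0.05,-0.038,0.08,0.2],[0.0015,0,0.001,-0.09,-0.039,0.2,0.2],[0.0015,0,0.001,-0.134,-0.0394,0.316,0.2],[0.0015,0,0.001,-0.134,-0.0394,0.316,0.2],[0.0015,0,0.001,-0.134,-0.0394,0.316,0.2]]'; python3 - <<'E'
from h import *
rows(*tool(BOARD,G));print(bot.sense()["joint_positions"])
s=snapshot("scene");cv2.imwrite("pics/grasp.png",cv2.resize(s["color"][180:290,280:440],None,fx=4,fy=4,interpolation=3))
E
```

```text
clock: 3.7
position: [476.5, -175.2, 21.5]
tcp_rot: [-2.907, -0.348, -0.918]
force: [0.7, -0.6, 0.6]
finger_gap: 51.3
grasp_force: 0.0
target [ 477.3 -175.5   12. ] row [-0.0002 -0.0001 -0.0002] [-0.0195  0.002   0.0326] n>= 0.2
[-0.63463799  0.31676342 -1.03294897 -0.20092495  0.45706962  2.36797037]
```

View pics/grasp.png

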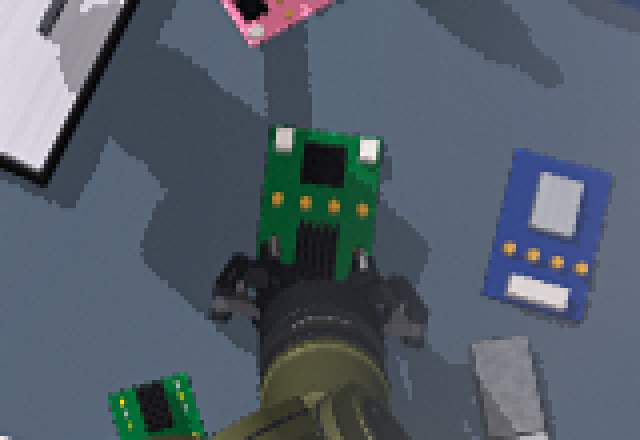

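The fingers straddle the sink evenly (crop columns 272 and 362, sink at 318). Next I descend and grip.

```bash
python3 -m inch '[[0,0,0,-0.0195,0.002,0.0326,0.2],[0,0,0,-0.0195,0.002,0.0326,0.2],[0,0,0,-0.0195,0.002,0.0326,-0.6],[0,0,0,-0.0195,0.002,0.0326,-0.9],[0,0,0,-0.0195,0.002,0.0326,-0.9],[0,0,0,-0.0195,0.002,0.0326,-0.9],[0,0,0,-0.0195,0.002,0.0326,-0.9],[0,0,0,-0.0195,0.002,0.0326,-0.9]]' 90; python3 - <<'E'
from h import *
s=bot.sense();print(s["position"],s["force"],s["finger_gap"],s["grasp_force"])
p=s["position"];rows(np.r_[p[:2],p[2]+110],R.from_rotvec(s["tcp_rot"]))
E
```

```text
clock: 4.55
position: [478.4, -175.5, 13.7]
tcp_rot: [-2.907, -0.351, -0.923]
force: [-4.2, -1.2, 8.3]
finger_gap: 24.1
grasp_force: 88.5
[ 478.42508655 -175.45248109   13.65086954] [-4.24290539 -1.21405978  8.28977152] 24.139632073857825 88.48009943962097
target [ 478.4 -175.5  123.7] row [0. 0. 0.] [ 0.2539  0.0005 -0.3594] n>= 2.2
```

```bash
python3 -m inch '[[0,0,0,0.025,0,-0.036,-0.9],[0,0,0,0.08,0,-0.11,-0.9],[0,0,0,0.16,0,-0.23,-0.9],[0,0,0,0.254,0,-0.36,-0.9],[0,0,0,0.254,0,-0.36,-0.9],[0,0,0,0.254,0,-0.36,-0.9],[0,0,0,0.254,0,-0.36,-0.9]]'; python3 - <<'E'
from h import *
st=bot.sense();R0=R.from_rotvec(st["tcp_rot"]);t=tool((0,0,0,0),[0,0,0])[1]
F=R0*t.inv();print("frame euler ZYX",F.as_euler("ZYX",degrees=True))
print(st["position"],st["force"])
for c in("scene","top"):
    s=snapshot(c)
    o=st["position"]-F.apply(G);print(c,"predicted pix",w2pix(s,o+F.apply([0,0,0])),w2pix(s,o+F.apply([35,0,8])))
    for n in("board_chip",):
        for d in nets.tip_of(c,n):
            if d["p"]>.5:print(n,d["xy"],d["p"])
    m=None
    im=s["color"].astype(int);b,g,r=im[...,0],im[...,1],im[...,2];gm=(g>1.4*r)&(g>1.25*b)
    n,l,sta,cc=cv2.connectedComponentsWithStats(gm.astype(np.uint8))
    for i in range(1,n):
        if sta[i,4]>150:print(sta[i],cv2.minAreaRect(proj(s,l==i,o[2]).astype(np.float32)),o.round(1))
    cv2.imwrite(f"pics/l_{c}.png",s["color"])
    q=[w2pix(s,o+F.apply(v)) for v in([60,40,5],[60,-40,5],[-60,-40,5],[-60,40,5])];a=s["color"].copy()
    cv2.polylines(a,[np.round(q).astype(int)*1],True,(0,0,255),1)
    x,y=np.mean(q,0).astype(int);cv2.imwrite(f"pics/lo_{c}.png",cv2.resize(a[y-50:y+50,x-70:x+70],None,fx=4,fy=4,interpolation=0))
a=[cv2.imread(f"pics/lo_{c}.png") for c in("scene","top")];cv2.imwrite("pics/lo.png",cv2.resize(np.hstack(a),(800,286)))
E
```

```text
clock: 5.25
position: [476.5, -174.0, 120.8]
tcp_rot: [-2.907, -0.35, -0.915]
force: [-0.4, -0.3, -2.6]
finger_gap: 24.5
grasp_force: 88.8
frame euler ZYX [13.76024369  0.0308056   0.14219497]
[ 476.51871229 -174.03924484  120.76211881] [-0.39197591 -0.25895303 -2.61222209]
scene predicted pix [362.55531725 223.38355251] [364.26939683 209.57487431]
board_chip [362.6, 208.7] 0.9
board_chip [492.1, 277.5] 0.89
board_chip [318.5, 296.4] 0.88
board_chip [339.4, 179.5] 0.76
board_chip [417.5, 239.7] 0.65
[  231     0   409   137 20396] ((1059.022705078125, -239.19427490234375), (482.6268310546875, 1299.96435546875), 22.462160110473633) [ 506.6 -166.6  108.7]
[ 295   72   63   46 1467] ((829.8067016601562, 58.05059814453125), (151.3836669921875, 106.44676971435547), 89.87092590332031) [ 506.6 -166.6  108.7]
[ 355   91   62   48 1546] ((829.7560424804688, -121.96621704101562), (151.6792449951172, 106.5600357055664), 89.94903564453125) [ 506.6 -166.6  108.7]
[ 86 144  34  43 751] ((403.8184509277344, 536.8939208984375), (112.50243377685547, 60.420387268066406), 0.8204362988471985) [ 506.6 -1
[... 716 characters left out ...]
6210938, -115.74581909179688), (151.67027282714844, 113.42892456054688), 89.59882354736328) [ 506.6 -166.6  108.7]
[ 254   78   50   37 1614] ((839.5975952148438, 65.57176208496094), (149.47914123535156, 112.98291015625), 89.1231918334961) [ 506.6 -166.6  108.7]
[340 183  35  41 612] ((511.26922607421875, -165.69644165039062), (107.75642395019531, 79.37189483642578), 13.966425895690918) [ 506.6 -166.6  108.7]
[113 226  16  35 502] ((403.56201171875, 538.9871826171875), (100.6125717163086, 45.895572662353516), 0.7206405997276306) [ 506.6 -166.6  108.7]
[329 250  26  28 333] ((328.34130859375, -118.39811706542969), (75.76799774169922, 51.26298522949219), 37.678955078125) [ 506.6 -166.6  108.7]
```

View pics/lo.png

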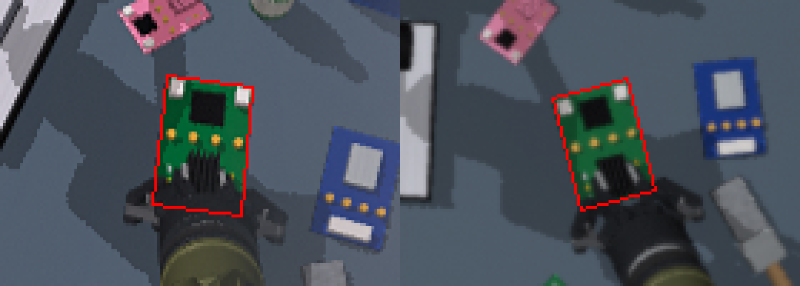

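The board is held level and matches the predicted outline within about 1 mm in both views. Now I carry it to the hover point in front of the stage.

```bash
python3 - <<'E'
from h import *
def st(x,z): 
    c,s=np.cos(np.radians(STAGE[3])),np.sin(np.radians(STAGE[3]));return (STAGE[0]+x*c,STAGE[1]+x*s,z,STAGE[3])
rows(*tool(st(-90,85),G))
E
```

```text
target [438.  112.3  97. ] row [-0.0278  0.0002  0.0388] [ 0.0441 -1.1494  0.1495] n>= 5.8
```

```bash
python3 -m inch '[[-0.002,0,0.003,0,-0.08,0,-0.9],[-0.005,0,0.008,0.01,-0.24,0.03,-0.9],[-0.01,0,0.014,0.02,-0.42,0.06,-0.9],[-0.015,0,0.02,0.03,-0.6,0.08,-0.9],[-0.02,0,0.027,0.04,-0.78,0.1,-0.9],[-0.024,0,0.033,0.04,-0.92,0.12,-0.9],[-0.026,0,0.037,0.04,-0.99,0.14,-0.9],[-0.026,0,0.037,0.04,-0.99,0.14,-0.9],[-0.026,0,0.037,0.04,-0.99,0.14,-0.9]]'; cat >> h.py <<'E'
def st(x,z,y=0):
    c,s=np.cos(np.radians(STAGE[3])),np.sin(np.radians(STAGE[3]));return (STAGE[0]+x*c-y*s,STAGE[1]+x*s+y*c,z,STAGE[3])
E
python3 - <<'E'
from h import *
rows(*tool(st(-60,66),G,nose=3))
print(bot.sense()["joint_positions"])
E
```

```text
clock: 6.35
position: [447.4, 6.5, 99.0]
tcp_rot: [-2.983, -0.015, -0.941]
force: [0.8, -0.4, -2.1]
finger_gap: 24.3
grasp_force: 89.3
target [468.6 110.5  79.6] row [-0.0077 -0.0083  0.0088] [ 0.0274 -0.4141  0.119 ] n>= 2.2
[ 0.00555277 -0.04075261 -1.17732526 -0.17705332  0.01244514  3.14072212]
```

Joint 6 has reached its limit (3.14), because the flange is half a turn the wrong way for y>0. I'll set the board down on free bench, regrip it with the tool turned 180° about its axis, and carry on.

```bash
python3 - <<'E'
from h import *
rows(*tool((505,-105,5,8),G+[0,0,1.7]))
E
```

```text
target [ 474.3 -109.3   18.7] row [ 0.0103 -0.0002 -0.0173] [-0.0986  0.4676  0.3177] n>= 2.9
```

```bash
python3 -m inch '[[0.005,0,-0.008,0.02,0.15,0.02,-0.9],[0.01,0,-0.017,0.03,0.32,0.03,-0.9],[0.01,0,-0.017,0,0.46,0.08,-0.9],[0.01,0,-0.017,-0.05,0.468,0.2,-0.9],[0.01,0,-0.017,-0.09,0.468,0.29,-0.9],[0.01,0,-0.017,-0.099,0.468,0.318,-0.9],[0.01,0,-0.017,-0.099,0.468,0.318,-0.9],[0.01,0,-0.017,-0.099,0.468,0.318,-0.9]]'; python3 - <<'E'
from h import *
st=bot.sense();t=tool((0,0,0,0),[0,0,0])[1]
print("frame euler ZYX",(R.from_rotvec(st["tcp_rot"])*t.inv()).as_euler("ZYX",degrees=True),st["joint_positions"])
rows(*tool((505,-105,0,8),G+[0,0,1.7]))
E
```

```text
clock: 7.15
position: [475.0, -109.3, 19.1]
tcp_rot: [-2.95, -0.204, -0.933]
force: [0.4, 0.2, -1.8]
finger_gap: 24.7
grasp_force: 89.5
frame euler ZYX [ 7.89936059 -0.11762661 -0.041101  ] [-0.43104848  0.28508168 -1.18057846 -0.43003323  0.31457039  2.65935483]
target [ 474.3 -109.3   13.7] row [ 0.0003 -0.0003 -0.0002] [-0.0147 -0.0004  0.0161] n>= 0.1
```

Next I lower, release, open and back off along the tool axis.

```bash
python3 -m inch '[[0,0,0,-0.007,0,0.008,-0.9],[0,0,0,-0.0135,0,0.016,-0.9],[0,0,0,-0.0135,0,0.016,-0.9],[0,0,0,-0.0135,0,0.016,0],[0,0,0,-0.0135,0,0.016,0.2],[0,0,0,-0.0135,0,0.016,0.2],[0,0,0,-0.0135,0,0.016,0.2],[0,0,0,0.01,0,-0.07,0.2],[0,0,0,0.02,0,-0.25,0.2],[0,0,0,0.02,0,-0.42,0.2],[0,0,0,0.02,0,-0.42,0.2],[0,0,0,0.02,0,-0.42,0.2]]'; python3 - <<'E'
from h import *
for c,ctr in(("scene",None),("top",None)):
    s=snapshot(c);u=w2pix(s,[507,-105,5]);x,y=u.astype(int)
    im=s["color"].astype(int);b,g,r=im[...,0],im[...,1],im[...,2];gm=(g>1.4*r)&(g>1.25*b)
    n,l,sta,cc=cv2.connectedComponentsWithStats(gm.astype(np.uint8))
    for i in range(1,n):
        if sta[i,4]>100 and np.hypot(*(cc[i]-u))<40:print(c,sta[i],cv2.minAreaRect(proj(s,l==i,5).astype(np.float32)))
    cv2.imwrite(f"pics/d_{c}.png",cv2.resize(s["color"][y-50:y+50,x-70:x+70],None,fx=4,fy=4,interpolation=0))
a=[cv2.imread(f"pics/d_{c}.png") for c in("scene","top")];cv2.imwrite("pics/d.png",cv2.resize(np.hstack(a),(800,286)))
E
```

```text
clock: 8.35
position: [420.1, -115.9, 109.8]
tcp_rot: [-2.949, -0.21, -0.94]
force: [-1.1, -0.1, -0.1]
finger_gap: 51.8
grasp_force: 0.0
scene [319 204  36  46 801] ((503.9871826171875, -102.85379791259766), (119.78978729248047, 79.47681427001953), 8.230039596557617)
top [321 189  29  39 640] ((504.0141296386719, -102.63707733154297), (118.50626373291016, 78.18765258789062), 8.144421577453613)
```

View pics/d.png

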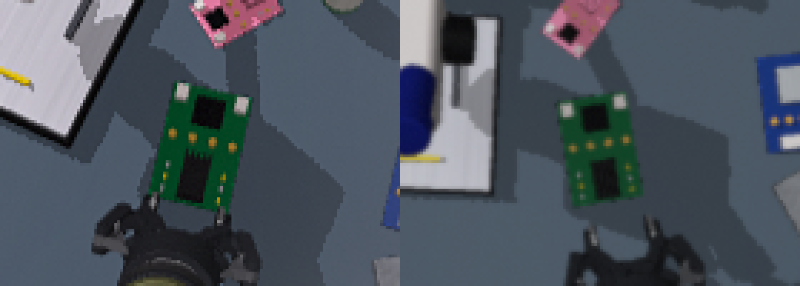

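Board lies at (504.0, -102.8), yaw 8.2°, both cameras agreeing. I now turn joint 6 back by half a turn.

```bash
sed -i 's/^BOARD=.*/BOARD=(504,-102.7,0,8.2); STAGE=(558.8,105.1,30,-3.41)/; s/y=np.array(\[0,-1,0.\])/y=np.array([0,1,0.])/' h.py
python3 -m inch '[[0,0,-0.25,0,0,-0.05,0.2],[0,0,-0.25,0,0,-0.05,0.2],[0,0,-0.25,0,0,-0.05,0.2],[0,0,-0.25,0,0,-0.05,0.2],[0,0,-0.25,0,0,-0.05,0.2],[0,0,-0.25,0,0,-0.05,0.2],[0,0,-0.25,0,0,-0.05,0.2],[0,0,-0.25,0,0,-0.05,0.2],[0,0,-0.25,0,0,-0.05,0.2],[0,0,-0.25,0,0,-0.05,0.2],[0,0,-0.25,0,0,-0.05,0.2]]' | head -2
python3 -m inch '[[0,0,-0.25,0,0,0,0.2],[0,0,-0.25,0,0,0,0.2],[0,0,-0.25,0,0,0,0.2],[0,0,-0.25,0,0,0,0.2],[0,0,-0.25,0,0,0,0.2],[0,0,-0.25,0,0,0,0.2],[0,0,-0.25,0,0,0,0.2],[0,0,-0.25,0,0,0,0.2],[0,0,-0.25,0,0,0,0.2],[0,0,-0.25,0,0,0,0.2],[0,0,-0.25,0,0,0,0.2]]'
python3 - <<'E'
from h import *
print(bot.sense()["joint_positions"]);rows(*tool(BOARD,G+[-42,0,60]));rows(*tool(BOARD,G+[0,0,10]))
E
```

```text
clock: 9.55
position: [411.6, -115.2, 115.7]
clock: 10.65
position: [411.7, -115.2, 115.8]
tcp_rot: [-0.185, 2.527, 0.058]
force: [0.4, 1.1, -0.2]
finger_gap: 51.1
grasp_force: 0.0
[-0.55249658 -0.06648112 -1.09421562  0.05238065  0.37705818 -0.60359223]
target [ 431.7 -113.1   72. ] row [ 0.0003 -0.0003  0.0005] [ 0.034  -0.0034  0.1897] n>= 1.0
target [ 473.3 -107.1   22. ] row [ 0.0003 -0.0003  0.0005] [ 0.0106 -0.0039  0.4499] n>= 2.3
```

```bash
python3 -m inch '[[0,0,0,0.034,-0.0034,0.12,0.2],[0,0,0,0.034,-0.0035,0.19,0.2],[0,0,0,0.02,-0.0039,0.35,0.2],[0,0,0,0.0106,-0.0039,0.43,0.2],[0,0,0,0.0106,-0.0039,0.45,0.2],[0,0,0,0.0106,-0.0039,0.45,0.2],[0,0,0,0.0106,-0.0039,0.45,0.2]]'; python3 - <<'E'
from h import *
rows(*tool(BOARD,G+[0,0,1]))
E
```

```text
clock: 11.35
position: [473.1, -107.7, 23.8]
tcp_rot: [-0.18, 2.525, 0.058]
force: [0.6, 2.1, 0.3]
finger_gap: 51.0
grasp_force: 0.0
target [ 473.3 -107.1   13. ] row [ 0.      0.     -0.0002] [0.0239 0.0021 0.0361] n>= 0.2
```

```bash
python3 -m inch '[[0,0,0,0.0239,0.002,0.036,0.2],[0,0,0,0.0239,0.002,0.036,0.2],[0,0,0,0.0239,0.002,0.036,-0.6],[0,0,0,0.0239,0.002,0.036,-0.9],[0,0,0,0.0239,0.002,0.036,-0.9],[0,0,0,0.0239,0.002,0.036,-0.9],[0,0,0,0.0239,0.002,0.036,-0.9],[0,0,0,0.0239,0.002,0.036,-0.9]]' 90; python3 - <<'E'
from h import *
s=bot.sense();p=s["position"];rows(np.r_[p[:2],p[2]+85],R.from_rotvec(s["tcp_rot"]))
print((R.from_rotvec(s["tcp_rot"])*tool((0,0,0,0),[0,0,0])[1].inv()).as_euler("ZYX",degrees=True))
print("TCP in board",R.from_euler("z",-BOARD[3],degrees=True).apply(p-np.array(BOARD[:3])))
E
```

```text
clock: 12.15
position: [474.5, -107.8, 14.8]
tcp_rot: [-0.18, 2.521, 0.055]
force: [-3.1, 0.2, 5.0]
finger_gap: 24.2
grasp_force: 88.5
target [ 474.5 -107.8   99.8] row [0. 0. 0.] [-0.1961 -0.0004 -0.2778] n>= 1.7
[ 8.13284981 -0.21483694 -0.0700832 ]
TCP in board [-29.93927859  -0.79748177  14.83036015]
```

```bash
sed -i 's/^G=.*/G=np.array([-30,-0.6,14.2])/' h.py; python3 -m inch '[[0,0,0,-0.02,0,-0.028,-0.9],[0,0,0,-0.08,0,-0.11,-0.9],[0,0,0,-0.15,0,-0.21,-0.9],[0,0,0,-0.196,0,-0.278,-0.9],[0,0,0,-0.196,0,-0.278,-0.9],[0,0,0,-0.196,0,-0.278,-0.9]]'; python3 - <<'E'
from h import *
rows(*tool(st(-90,85),G))
E
```

```text
clock: 12.75
position: [474.0, -107.7, 99.1]
tcp_rot: [-0.179, 2.523, 0.055]
force: [0.5, -0.2, -2.0]
finger_gap: 24.1
grasp_force: 88.7
target [439.  111.6  99.2] row [0.0182 0.0004 0.0263] [ 0.0113  0.8882 -0.01  ] n>= 4.4
```

```bash
python3 -m inch '[[0.002,0,0.003,0,0.08,0,-0.9],[0.005,0,0.008,0,0.23,0,-0.9],[0.008,0,0.013,0.005,0.42,0,-0.9],[0.012,0,0.018,0.008,0.6,-0.005,-0.9],[0.016,0,0.023,0.011,0.76,-0.01,-0.9],[0.018,0,0.0263,0.0113,0.86,-0.01,-0.9],[0.018,0,0.0263,0.0113,0.888,-0.01,-0.9],[0.018,0,0.0263,0.0113,0.888,-0.01,-0.9],[0.018,0,0.0263,0.0113,0.888,-0.01,-0.9],[0.018,0,0.0263,0.0113,0.888,-0.01,-0.9]]'; cat > look.py <<'E'
from h import *
import sys
tag=sys.argv[1]
S=bot.sense();F=R.from_rotvec(S["tcp_rot"])*tool((0,0,0,0),[0,0,0])[1].inv();o=S["position"]-F.apply(G)
si=R.from_euler("z",-STAGE[3],degrees=True)
print("joints",S["joint_positions"].round(2),"board pred in stage",si.apply(o-np.array(STAGE[:3])).round(1),"euler rel",(F.as_euler("ZYX",degrees=True)-[STAGE[3],0,0]).round(2),"force",S["force"].round(1))
a=[]
for c in("scene","top"):
    s=snapshot(c);u=w2pix(s,o);im=s["color"].astype(int);b,g,r=im[...,0],im[...,1],im[...,2];gm=(g>1.4*r)&(g>1.25*b)
    n,l,sta,cc=cv2.connectedComponentsWithStats(gm.astype(np.uint8))
    for i in range(1,n):
        if sta[i,4]>40 and np.hypot(*(cc[i]-u))<40:
            (x,y),wh,an=cv2.minAreaRect(proj(s,l==i,o[2]+5).astype(np.float32))
            print(c,sta[i],"stage",si.apply(np.array([x,y,0])-np.array(STAGE[:3]))[:2].round(1),np.round(wh,1),round(an,1))
    v=s["color"].copy();q=[w2pix(s,o+F.apply(p)) for p in([60,40,5],[60,-40,5],[-60,-40,5],[-60,40,5])]
    if len(sys.argv)>2: cv2.polylines(v,[np.round(q).astype(int)],True,(0,0,255),1)
    x,y=w2pix(s,[540,100,30]).astype(int);a.append(cv2.resize(v[y-50:y+60,x-70:x+70],(400,314),interpolation=cv2.INTER_CUBIC))
cv2.imwrite(f"pics/{tag}.png",np.hstack(a))
E
python3 look.py hov o; python3 -c "
from h import *
rows(*tool(st(-60,66),G,nose=3))"
```

```text
clock: 13.75
position: [438.6, 109.8, 98.1]
tcp_rot: [0.077, 2.53, -0.023]
force: [0.1, 0.1, -1.6]
finger_gap: 24.3
grasp_force: 89.4
joints [ 0.44 -0.   -1.13 -0.1  -0.28  0.42] board pred in stage [-90.3  -1.9  53.9] euler rel [-0.07 -0.    0.04] force [ 0.1  0.1 -1.6]
scene [242 180  41  44 646] stage [-83.1  -3.6] [ 81.2 105.9] 85.1
top [252 205  28  31 478] stage [-95.   -2.9] [79.4 90.1] 86.5
target [469.7 109.8  81.8] row [ 0.      0.0085 -0.0003] [-0.0616  0.0067  0.1256] n>= 0.7
```

View pics/hov.png

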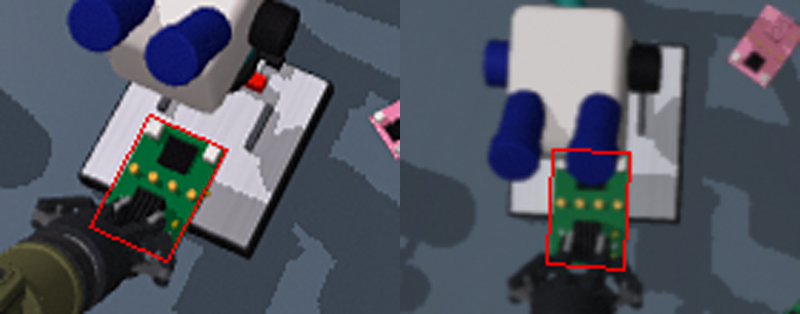

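The board sits 1–2 mm to the -y side, which I correct with the next move. Clearances to the eyepieces look good.

```bash
sed -i 's/^G=.*/G=np.array([-30,0.4,14.2])/' h.py; python3 -m inch '[[0,0.003,0,-0.02,0.006,0.04,-0.9],[0,0.0085,0,-0.05,0.01,0.1,-0.9],[0,0.0085,0,-0.0616,0.011,0.1256,-0.9],[0,0.0085,0,-0.0616,0.011,0.1256,-0.9],[0,0.0085,0,-0.0616,0.011,0.1256,-0.9]]'; python3 look.py h2;  python3 -c "
from h import *
for a in((-30,52),(-10,46),(-10,40),(-10,37)): rows(*tool(st(*a),G,nose=3))"
```

```text
clock: 14.35
position: [469.2, 112.0, 81.4]
tcp_rot: [0.076, 2.583, -0.02]
force: [-0.0, -0.9, -2.6]
finger_gap: 24.3
grasp_force: 89.4
joints [ 0.39  0.08 -1.05 -0.08 -0.23  0.38] board pred in stage [-60.6   1.2  35.7] euler rel [0.04 3.05 0.06] force [-0.  -0.9 -2.6]
scene [247 172  40  41 575] stage [-50.6   0.8] [79.5 99.5] 86.1
top [252 200  28  25 250] stage [-68.8   1.6] [81.7 73.1] 89.0
target [499.7 109.   67.8] row [ 0.0003 -0.0001  0.0001] [-0.0759 -0.0057  0.1128] n>= 0.7
target [519.7 107.8  61.8] row [ 0.0003 -0.0001  0.0001] [-0.131  -0.0058  0.1755] n>= 1.1
target [519.7 107.8  55.8] row [ 0.0003 -0.0001  0.0001] [-0.1183 -0.0059  0.1958] n>= 1.1
target [519.7 107.8  52.8] row [ 0.0003 -0.0001  0.0001] [-0.112  -0.0059  0.206 ] n>= 1.2
```

```bash
python3 -m inch '[[0,0,0,-0.035,-0.003,0.05,-0.9],[0,0,0,-0.076,-0.0057,0.113,-0.9],[0,0,0,-0.11,-0.0058,0.15,-0.9],[0,0,0,-0.131,-0.0058,0.1755,-0.9],[0,0,0,-0.125,-0.0058,0.185,-0.9],[0,0,0,-0.114,-0.0058,0.202,-0.9],[0,0,0,-0.114,-0.0058,0.202,-0.9],[0,0,0,-0.114,-0.0058,0.202,-0.9]]'; python3 look.py h3;  python3 -c "
from h import *
for a in((-6,37),(-2,36.5),(2,36),(3,36)): rows(*tool(st(*a),G,nose=3))"
```

```text
clock: 15.25
position: [519.8, 108.2, 54.0]
tcp_rot: [0.075, 2.583, -0.02]
force: [-0.9, 0.7, -2.1]
finger_gap: 24.6
grasp_force: 89.5
joints [ 0.32  0.21 -1.01 -0.18 -0.2   0.33] board pred in stage [-10.    0.4   8.3] euler rel [0.1  3.03 0.08] force [-0.9  0.7 -2.1]
scene [257 166  39  34 392] stage [ 0.3 -0. ] [79.2 98.6] 86.4
top [277 179   4  29  49] stage [ -6.6 -36. ] [ 8.1 87.9] 82.3
target [523.7 107.6  52.8] row [0.0004 0.0001 0.0001] [-0.0073 -0.0024  0.0131] n>= 0.1
target [527.7 107.4  52.3] row [0.0004 0.0001 0.0001] [-0.0198 -0.0025  0.0232] n>= 0.2
target [531.7 107.1  51.8] row [0.0004 0.0001 0.0001] [-0.0323 -0.0025  0.0334] n>= 0.2
target [532.7 107.1  51.8] row [0.0004 0.0001 0.0001] [-0.0357 -0.0025  0.0355] n>= 0.3
```

View pics/h3.png

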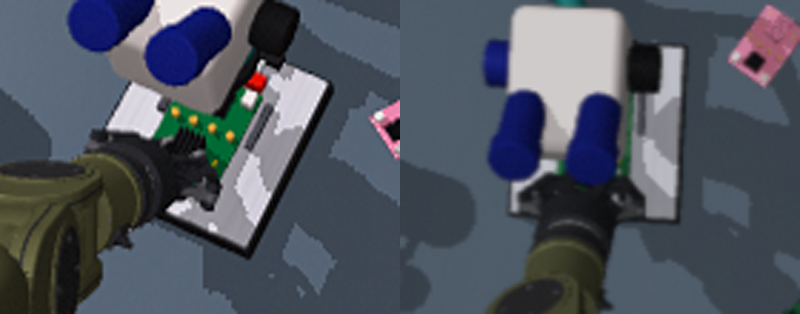

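The board is between the stops, just short of the jaw. I push it gently.

```bash
python3 -m inch '[[0,0,0,-0.0073,-0.001,0.0131,-0.9],[0,0,0,-0.0135,-0.001,0.018,-0.9],[0,0,0,-0.0198,-0.001,0.0232,-0.9],[0,0,0,-0.026,-0.001,0.028,-0.9],[0,0,0,-0.0323,-0.001,0.0334,-0.9],[0,0,0,-0.0357,-0.001,0.0355,-0.9],[0,0,0,-0.0357,-0.001,0.0355,-0.9],[0,0,0,-0.0357,-0.001,0.0355,-0.9]]'; python3 look.py h4;  python3 -c "
from h import *
for a in((3,34,3),(3,32.5,2),(3,31,1),(3,30,0)): rows(*tool(st(*a[:2]),G,nose=a[2]))"
```

```text
clock: 16.15
position: [530.5, 107.0, 50.2]
tcp_rot: [0.075, 2.586, -0.02]
force: [-7.5, 1.0, 0.7]
finger_gap: 24.1
grasp_force: 90.3
joints [ 0.31  0.24 -0.99 -0.18 -0.19  0.32] board pred in stage [ 0.8 -0.1  4.3] euler rel [0.12 3.23 0.07] force [-7.5  1.   0.7]
scene [260 164  38  32 337] stage [13.5 -1.2] [79.3 94.2] 84.2
top [278 178   4  26  49] stage [  1.8 -35.5] [ 6.6 79.1] 86.0
target [532.7 107.1  49.8] row [ 0.0004 -0.0006  0.0002] [-0.0066  0.0004  0.0061] n>= 0.0
target [532.4 107.1  47.7] row [ 0.0004 -0.0034  0.0002] [-0.0014  0.0004  0.0124] n>= 0.1
target [532.1 107.1  45.7] row [ 0.0004 -0.0062  0.0002] [0.0037 0.0004 0.0187] n>= 0.3
target [531.9 107.1  44.2] row [ 0.0004 -0.009   0.0002] [0.0078 0.0004 0.0233] n>= 0.4
```

```bash
python3 -m inch '[[0,0,0,-0.005,0,0.003,-0.9],[0,0,0,-0.0105,0,0.006,-0.9],[0,0,0,-0.0105,0,0.006,-0.9]]'|sed -n 2,4p; python3 look.py h5;  python3 -c "
from h import *
for a in((3,33.5,3),(3,32.2,2),(3,31,1),(3,30,0)): rows(*tool(st(*a[:2]),G,nose=a[2]))"
```

```text
position: [533.1, 106.9, 50.1]
tcp_rot: [0.074, 2.587, -0.019]
force: [-8.3, 2.6, 1.5]
joints [ 0.31  0.24 -0.98 -0.18 -0.19  0.32] board pred in stage [ 3.4 -0.   4.2] euler rel [0.14 3.26 0.07] force [-8.3  2.6  1.5]
scene [260 163  38  32 334] stage [16.8 -1.1] [79.8 93.1] 84.2
top [278 177   4  26  50] stage [  5.  -35.7] [ 6.4 79.1] 85.8
target [532.7 107.1  49.3] row [ 0.0004 -0.0007  0.0002] [0.0033 0.0005 0.002 ] n>= 0.0
target [532.4 107.1  47.4] row [ 0.0004 -0.0035  0.0002] [0.008  0.0005 0.0076] n>= 0.1
target [532.1 107.1  45.7] row [ 0.0004 -0.0063  0.0002] [0.0125 0.0005 0.0129] n>= 0.3
target [531.9 107.1  44.2] row [ 0.0004 -0.0091  0.0002] [0.0166 0.0005 0.0176] n>= 0.4
```

The spring force fits the predicted travel, so the near edge clears the lip by about 3 mm. I lower it now.

```bash
python3 -m inch '[[0,-0.001,0,0.004,0,0.002,-0.9],[0,-0.003,0,0.007,0,0.006,-0.9],[0,-0.005,0,0.01,0,0.01,-0.9],[0,-0.0065,0,0.0125,0,0.013,-0.9],[0,-0.008,0,0.0145,0,0.015,-0.9],[0,-0.0091,0,0.0166,0,0.0176,-0.9],[0,-0.0091,0,0.0166,0,0.0176,-0.9],[0,-0.0091,0,0.0166,0,0.0176,-0.9]]'; python3 look.py h6
```

```text
clock: 17.45
position: [532.1, 107.0, 44.8]
tcp_rot: [0.072, 2.528, -0.021]
force: [-12.8, 2.0, 8.4]
finger_gap: 24.4
grasp_force: 91.5
joints [ 0.32  0.26 -1.06 -0.32 -0.21  0.32] board pred in stage [3.2 0.  0.7] euler rel [ 0.15 -0.1   0.06] force [-12.8   2.    8.4]
scene [260 163  38  34 366] stage [13.7 -0.3] [ 78.9 100.7] 86.4
top [277 178   5  27  54] stage [  0.4 -36.2] [ 9.3 82.9] 82.6
```

View pics/h6.png

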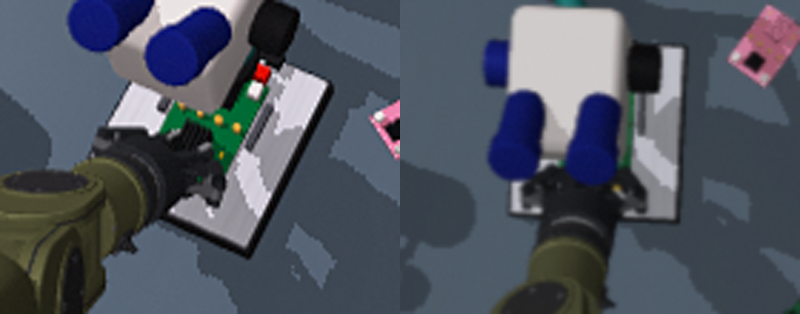

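```bash
python3 -m inch '[[0,0,0,0.006,0,-0.0025,-0.9],[0,0,0,0.011,0,-0.005,-0.9],[0,0,0,0.011,0,-0.005,-0.9]]'|sed -n 2,4p; python3 look.py h7
python3 -m inch '[[0,0,0,0,0,0,-0.2],[0,0,0,0,0,0,0],[0,0,0,0,0,0,0.1],[0,0,0,0,0,0,0.1],[0,0,0,0,0,0,0.1],[0,0,0,0,0,-0.03,0.1],[0,0,0,0,0,-0.12,0.1],[0,0,0,0,0,-0.25,0.1],[0,0,0,0,0,-0.4,0.1],[0,0,0,0,0,-0.6,0.1],[0,0,0,0,0,-0.6,0.1],[0,0,0,0,0,-0.6,0.1]]'
```

```text
position: [530.6, 107.2, 44.9]
tcp_rot: [0.073, 2.526, -0.022]
force: [-7.2, 0.6, 3.9]
joints [ 0.33  0.26 -1.06 -0.33 -0.22  0.32] board pred in stage [1.8 0.1 0.8] euler rel [ 0.1  -0.22  0.06] force [-7.2  0.6  3.9]
scene [260 164  38  34 364] stage [10.9 -0.3] [ 78.9 100.6] 86.5
top [277 178   5  27  53] stage [  0.3 -36.6] [ 9.3 82.9] 82.6
clock: 19.15
position: [445.8, 112.9, 170.3]
tcp_rot: [0.074, 2.519, -0.017]
force: [0.1, -0.8, -0.1]
finger_gap: 47.1
grasp_force: 0.0
```

```bash
cat > chk.py <<'E'
from h import *
import sys
si=R.from_euler("z",-STAGE[3],degrees=True);S=np.array(STAGE[:3])
A=[]
for c in("scene","top"):
    s=snapshot(c)
    for n,z in(("board_chip",38),("board_sink",63),("stage_lip",35)):
        for d in nets.tip_of(c,n):
            q=si.apply(pix2w(s,d["xy"],z=z)-S)
            if abs(q[:2]).max()<90:print(c,n,round(d["p"],2),q.round(1))
    im=s["color"].astype(int);b,g,r=im[...,0],im[...,1],im[...,2];gm=(g>1.4*r)&(g>1.25*b)
    wm=(im.min(2)>130)&(abs(r-b)<40)
    for nm,m,z in(("board",gm,35),("plate",wm,30)):
        ys,xs=np.nonzero(m&(s["range_z"]>0));Q=[];P=[]
        for x,y in zip(xs,ys):
            q=si.apply(pix2w(s,(x,y),depth=s["range_z"][y,x])-S)
            if (abs(q[:2])<[97,92]).all() and -15<q[2]<25:Q.append(q);P.append(si.apply(pix2w(s,(x,y),z=z)-S))
        Q=np.array(Q);P=np.array(P)
        if len(Q)>20:
            k=np.linalg.lstsq(np.c_[Q[:,:2],np.ones(len(Q))],Q[:,2],rcond=None)[0]
            print(c,nm,len(Q),"z plane",k.round(3),"median z",np.median(Q[:,2]).round(2),"std",Q[:,2].std().round(1),"rect",cv2.minAreaRect(P[:,:2].astype(np.float32)),"min/max",P.min(0).round(1)[:2],P.max(0).round(1)[:2])
    x,y=w2pix(s,[550,100,30]).astype(int);A.append(cv2.resize(s["color"][y-30:y+45,x-45:x+45],(400,333),interpolation=cv2.INTER_CUBIC))
cv2.imwrite(f"pics/{sys.argv[1]}.png",np.hstack(A))
E
python3 chk.py c1
```

```text
scene board_chip 0.73 [30.6  4.3  8. ]
scene board_sink 0.58 [-28.8  -4.5  33. ]
scene stage_lip 0.93 [-63.5  14.4   5. ]
scene board 525 z plane [-0.006  0.     5.231] median z 5.15 std 2.5 rect ((0.2626228332519531, -0.12332534790039062), (117.75654602050781, 79.12284088134766), 0.015565742738544941) min/max [-58.6 -39.7] [59.2 39.4]
scene plate 1825 z plane [0.006 0.002 0.472] median z 0.07 std 2.9 rect ((0.5005569458007812, 0.491455078125), (190.68902587890625, 179.93836975097656), 0.028644796460866928) min/max [-94.8 -89.5] [95.9 90.4]
top board_chip 0.54 [30.9 10.5  8. ]
top board_chip 0.36 [-52.4  -0.1   8. ]
top board_sink 0.45 [-37.2   2.   33. ]
top stage_lip 0.58 [-58.1   4.9   5. ]
top board 87 z plane [0.006 0.011 5.757] median z 5.19 std 2.5 rect ((-8.704238891601562, -0.8380813598632812), (75.15098571777344, 95.8750228881836), 89.24040985107422) min/max [-56.9 -38.8] [38.7 37.1]
top plate 1116 z plane [0.004 0.004 0.705] median z 0.42 std 2.5 rect ((-0.9541473388671875, 0.36867523193359375), (187.46092224121094, 179.3113555908203), 0.06144260615110397) min/max [-94.8 -89.2] [92.9 90. ]
```

View pics/c1.png

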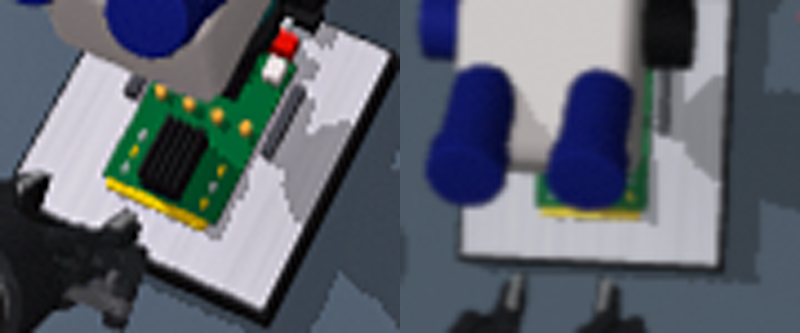

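The picture shows the board flat behind the yellow lip (left panel, lip from about (108,182) to (205,225)) and clamped at the red jaw (285,42). The fit gives its centre within 0.3 mm of the seat, its top 5.2 mm above the plate and no measurable skew. The robot is clear.

```bash
python3 -c "
from plant import bot
print(bot.close_job())"
```

```text
the job is handed in; nothing more can be done
None
```

The green board is seated on the stage with its heat sink towards the robot, flat and clamped between lip and jaw. My last measurement put it within about 0.3 mm of centre. The job is handed in, at about 19 s of the 56 s limit, but no verdict came back. I had to put the board down on free bench and regrip it once, because joint 6 reached its limit.

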